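# Stand the model rocket up for launch and prop its tower

## Robot

A 6-joint arm with a two-finger parallel gripper is mounted at the origin on the work surface. World frame = base frame: x ahead of the robot, y to its left, z up, the work surface at z = 0. Lengths are in m, angles in rad, forces in N, time in s.
With the tool pointing down it reaches from about 0.275 to 1 m from the base axis. Payload 8.4 kg.
Tool frame: the origin (TCP) lies between the finger pads; the fingertips stand 22 mm ahead of it and the grasp point (between the pads) lies 3 mm ahead of it; z points along the fingers, y is the line along which they close (so a half turn about z gives the same grasp; the last joint's range is limited). The gripper opens to 85 mm and grips with 20 to 120 N. Pads are 22 mm wide; open, the fingers measure 114 mm over their backs; the gripper's body (76 mm by 85 mm) begins 54 mm behind the grasp point. The pads swing forward as they close: fully open they stand 13 mm farther back than shut.
Start: joints at [1.181, 0.353, 1.633, -0, 1.155, -0.002], TCP at [0.236, 0.579, 0.253] pointing down, gripper open.
Joint ranges: [-2.63, 2.63], [-0.92, 2.1], [0.06, 2.66], [-1.3, 4.44], [0, 2.69], [-3.02, 3.02]. Speed limits (rad/s): [2.22, 2.22, 2.79, 3.14, 3.14, 3.14].

## Interface

Orientations are given as a unit quaternion [x, y, z, w].
In Python, from station import manip gives the robot as it stands.
- The arm moves only by the tool move_arm, never from a script. Its argument "targets" is a list of rows, each a list of 5 numbers: the finger opening in cm, from 0 to 8.54, then the shift along the tool's x, y, z in cm, then the turn about the tool's z in rad. In form: [[claw, x, y, z, roll], ...]. A call has 1 to 8 rows; each row shifts and turns the commanded pose from where the row before left it, along the tool's axes as they then stand; what a row does not reach is not made up. A row lasts 1/8 s, in which the tool goes at most 62.5 mm and 10.7 degrees, less where a joint would pass 70% of its speed; a pose out of reach is approached as far as the arm can. A call is refused whole if a number of a shift passes 6.25 or a number of a turn 0.188, either way. A call with a gripper value outside its range is refused whole. The fingers move at their own pace and stop on an object; the grip force is fixed at half the most. Time passes only in rows, so rows that do not move let the fingers close. It gives the time, the measured TCP pose, the force, the opening and the grip force at its end, in the units of the state.
- manip.get_state(): the state, without advancing time (a new reading comes with each control period).
- manip.get_image(name): name is "scene" or "side" or "wrist"; returns a dict with "img" (480x640x3 uint8, blue, green, red), "camera_matrix" (3x3 intrinsics, pixels), "T" (4x4, takes a point from camera to world coordinates). Camera axes: x right, y up, looking along -z (the intrinsics and any distortion apply to the point x, -y, -z); pixel columns grow to the right and rows downward; lengths in m; the calibration is good to about 2 mm. A picture is of the moment at which its call begins. There is no depth.
- manip.hand_in(): hands the job in; it is judged then, once.
Trained networks look in the newest picture that a camera, given by its name, has taken for a name from the list of things; names that differ only in an ending like _2 or _b are one class to them, and where a whole thing is asked for, a point or a joint stands for the part that bears it (a point fixed in the world has none). Each returns a list of dicts, best first, with "score" (0 to 1); they miss things now and then, are a little off and sometimes report something else, mostly with a low value. They report only what shows in the picture. A call takes as long as a camera call.
- manip.search_frame(camera, name): "point" ([row, column] in pixels, amid what is visible of it).
The state is a dict: "time_s": time; "qpos": joint angles; "qd": joint speeds; "joint_torque": joint torques, N m; "tcp_pos": TCP position; "eef_rot": TCP orientation; "contact_force": force on the tool from outside, world axes, zero at the start; "wrist_torque": the same for the moment, N m; "width": opening from 0.0 (shut) to 1.0 (fully open); "grip_force": force on a finger pad.
Only numpy, scipy, OpenCV 4.12 (cv2) and the standard library are available. Lean on these libraries where they do the work, as an engineer would, in place of code of your own. Each camera call takes 0.05 s, during which the arm holds its last target. There are 200 camera calls.

## Task

The paper rocket lies back in its leaning launch tower: push on the tower's back until the tower stands fully upright, with the rocket still standing on its ledge. Then flip the wooden prop flap on the board over towards the tower, pushing only on its outer face, so that it drops down against the tower's heel. Pinch nothing, do not touch the rocket or the cardboard cradle it rests in, do not lift the rocket, and leave the other things on the table where they are.

Things in the scene. Friction and masses are not known exactly. Their poses are not given: they have to be found in the camera images.
- launcher: Plywood board 170 x 320 x 14 mm (x, y, z), screwed to the table, its place and yaw varying; carries tower and prop. Origin: centre of its underside; +z up, +y the side to which the tower leans. Tower hinge axis: parallel to its x at y = -70, z = 50 mm. Prop hinge axis: parallel to its x at y = +80, z = 30 mm. Both centred on x = 0.
- tower (a joint): Lean of the tower (rad): 0 = fully upright, at its stop; positive = top leans to the launcher's +y (at most 0.75). Plywood panel 100 wide, 10 thick with lining, 212 mm high above the hinge; its back faces the launcher's +y. Stiff hinge (0.6 N m friction): stays where left; 5 to 10 N at the push bar move it. Push slowly: a jerk throws the rocket off.
- tower_bar (a point): Middle of the push bar on the tower's back: a solid wooden rail 100 mm long, 12 mm high, parallel to the hinge, jutting 31 mm from the panel's back, its outer edge rounded at 6 mm radius. This point is the centre of the rounding, in the tower's frame 35 mm behind and 200 mm above the hinge axis. Swings on an arc, rising up to 77 mm as the tower stands up. x along the bar, y out of the back, z up the tower.
- tower_heel (a point): Middle of the end face of the heel, a wooden block low on the tower's back: 50 mm wide, 20 mm high, this face 48 mm behind the hinge axis, its underside level with the axis. Moves with the tower. When the tower is upright the dropped prop ends just behind it. x along the hinge, y out of the back, z up the tower.
- cradle (a point): Cardboard cradle on the tower's front (launcher's -y side): 2 mm lining of the whole panel, ledge 100 x 60 x 8 mm with a 20 mm high front lip and two side cheeks 120 mm high, 40 mm deep. Not to be touched by the robot. This point: middle of the tower's hinge axis; +z up the tower, +y out of its back. The rocket stands on the ledge's top at z = 8 mm.
- rocket: Loose white paper rocket, 205 mm high, body 42 mm diameter, a 22 mm booster at each side (86 mm wide in all), black bands; 80 to 170 g. Stands on the cradle's ledge and leans on the tower's panel, nose level with the panel's top. Not to be touched by the robot or lifted. Origin: centre of its underside; +z to the nose.
- prop (a joint): Angle of the prop flap from vertical (rad): -0.6 = at rest, leaning away from the tower; 0 = straight up; 1.31 = lying over on its stop, its end at the tower's heel. Free hinge: pushed about 0.3 past vertical it drops to 1.31 by itself; before, it drops back. Wood, 70 mm wide, 12 mm thick, 100 mm from hinge axis to end; under 1 N moves it. Its plywood inner face (tower side) is not to be touched.
- prop_top (a point): Middle of the prop flap's free end, 100 mm from its hinge axis (at rest 113 mm above the table and 56 mm from the hinge axis towards the launcher's +y). Axes: x along the hinge, z from the hinge to the free end, y out of the face that looks away from the tower.
- glue_stick: Bystander: loose blue glue stick standing upright with a white cap, 28 mm diameter, 95 mm high. Origin: centre of its underside.
- tape_roll: Bystander: loose roll of tape lying flat, 90 mm outside, 74 mm inside, 24 mm high. Origin: centre of its underside.
- stapler: Bystander: loose steel stapler lying on its base, 30 x 110 x 29 mm, long along its y. Origin: centre of its underside.
- glue_bottle: Bystander: loose yellow glue bottle standing upright, 40 mm diameter, 98 mm high with its nozzle. Origin: centre of its underside.

How it is judged:
By the outcome, as a careful person would: the job done as asked, in the order asked, and still so for the second after the job is handed in, with the robot touching nothing.
It also fails if it takes over 48 s, if anything falls off the work surface, if the arm or the gripper's body presses on something with over 40 N, if the wrist force passes 120 N, or if a joint passes its speed limit or range.

## Working session

There is one attempt and no reset: what is moved stays moved. The work goes in short steps, Python scripts to look and compute and a tool call to move; the robot and the scene stay as the last step left them, time stands still between calls to the robot, and variables do not carry over. Pictures are saved under pics/ and viewed, at most 10 in all, crops included, and the job is handed in when it is done.

Besides the shell and the picture viewer there is one more tool, called after "Emit:" as name(argument=value, ...) on one line, values as JSON. move_arm: Moves the arm, as the interface text tells. Its arguments: {"type":"object","properties":{"targets":{"type":"array","items":{"type":"array","items":{"type":"number"}}}},"required":["targets"]}

```bash
mkdir -p pics
cat > h.py <<'E'
import numpy as np, cv2
from station import manip
def snap(c,fn=None):
    d=manip.get_image(c)
    if fn: cv2.imwrite('pics/'+fn,d['img'])
    return d
E
python3 - <<'E'
from h import *
for c in ("scene","side"):
    d=snap(c,c+"0.png"); print(c,d['camera_matrix'].tolist(),np.round(d['T'],4).tolist(),[k for k in d])
    for n in ("tower_bar","tower_heel","prop","prop_top","rocket","launcher","cradle","glue_stick","tape_roll","stapler","glue_bottle"):
        print(n,[(np.round(r['point']).tolist(),round(r['score'],2)) for r in manip.search_frame(c,n)[:2]])
s=manip.get_state();print(s)
E
```

```text
scene [[504.1235525363508, 0.0, 317.2855178721558], [0.0, 504.1235525363508, 240.42562361101562], [0.0, 0.0, 1.0]] [[0.249, -0.888, 0.3866, 0.9634], [0.9685, 0.2266, -0.1034, -0.1181], [0.0042, 0.4001, 0.9164, 1.0072], [0.0, 0.0, 0.0, 1.0]] ['img', 'camera_matrix', 'T']
tower_bar []
tower_heel [([235.0, 316.0], 0.87)]
prop [([264.0, 371.0], 0.74), ([235.0, 315.0], 0.55)]
prop_top [([261.0, 372.0], 0.68)]
rocket [([227.0, 302.0], 0.69)]
launcher [([263.0, 330.0], 0.63)]
cradle [([239.0, 318.0], 0.59)]
glue_stick [([326.0, 296.0], 0.56)]
tape_roll [([344.0, 349.0], 0.63), ([236.0, 321.0], 0.32)]
stapler [([210.0, 382.0], 0.77), ([345.0, 351.0], 0.72)]
glue_bottle [([294.0, 225.0], 0.96)]
side [[505.3606994424548, 0.0, 311.9511344621122], [0.0, 505.3606994424548, 236.23087419545428], [0.0, 0.0, 1.0]] [[-0.9688, 0.1643, -0.1854, 0.4342], [-0.2474, -0.6825, 0.6877, 0.5831], [-0.0136, 0.7121, 0.7019, 0.7913], [0.0, 0.0, 0.0, 1.0]] ['img', 'camera_matrix', 'T']
tower_bar [([255.0, 323.0], 0.92)]
tower_heel [([256.0, 327.0], 0.76)]
prop [([313.0, 278.0], 0.83)]
prop_top [([316.0, 273.0], 0.5
[... 311 characters left out ...]
s': array([ 1.18057842e+00,  3.52988104e-01,  1.63342146e+00,  2.45852070e-05,
        1.15519322e+00, -2.39547326e-03]), 'qd': array([-8.09982870e-05, -5.92706116e-04,  4.37361758e-05, -1.39277664e-03,
       -1.00634411e-03,  8.82881196e-04]), 'joint_torque': array([-2.26034368e-03, -6.05193686e+01, -3.42415845e+01, -3.02722365e-04,
        1.43364967e-03,  2.01033959e-05]), 'tcp_pos': array([0.23634639, 0.57858138, 0.2532792 ]), 'eef_rot': array([ 1.92703141e-01,  9.81257102e-01, -2.77517510e-06, -1.20182661e-05]), 'contact_force': array([ 0.71143042,  0.01655869, -0.11614613]), 'wrist_torque': array([-0.00793139, -0.02024461,  0.01962412]), 'grip_force': 0.0, 'width': 1.0009428673798815}
```

View pics/scene0.png

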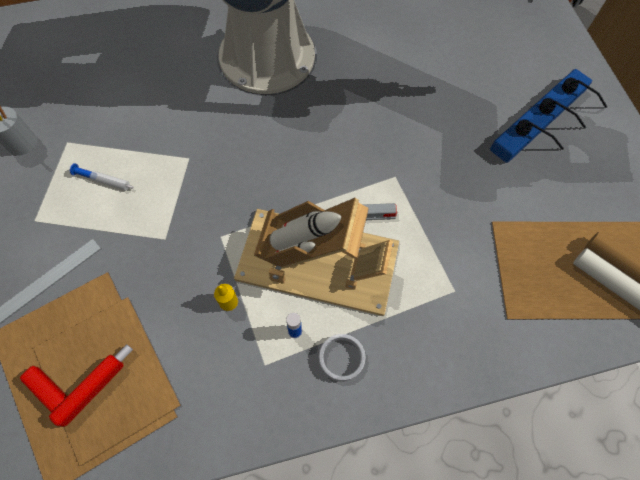

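View pics/side0.png

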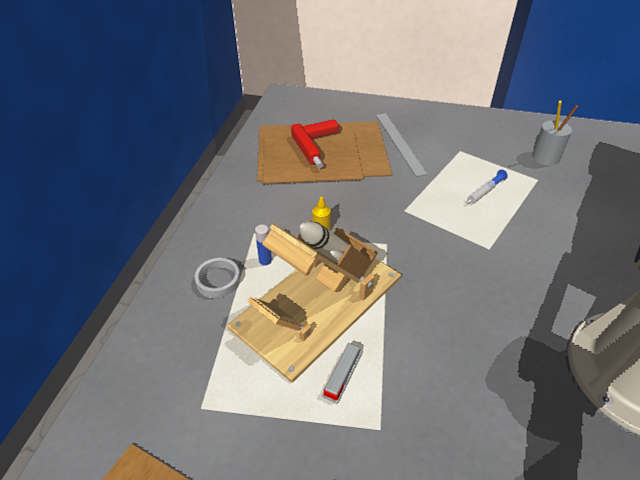

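The scene view shows the board from (238,280) to (399,240), with the tower leaning right and the prop near (370,265). The side view shows the bar near (290,250) and the prop at (278,313). I'll zoom in on both for the corners.

Run:
```python
import cv2
a=cv2.imread('pics/scene0.png')[190:330,225:425]; cv2.imwrite('pics/c1.png',cv2.resize(a,None,fx=4,fy=4,interpolation=2))
a=cv2.imread('pics/side0.png')[205:390,215:415]; cv2.imwrite('pics/c2.png',cv2.resize(a,None,fx=3,fy=3,interpolation=2))
```

```text
(no output)
```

View pics/c1.png

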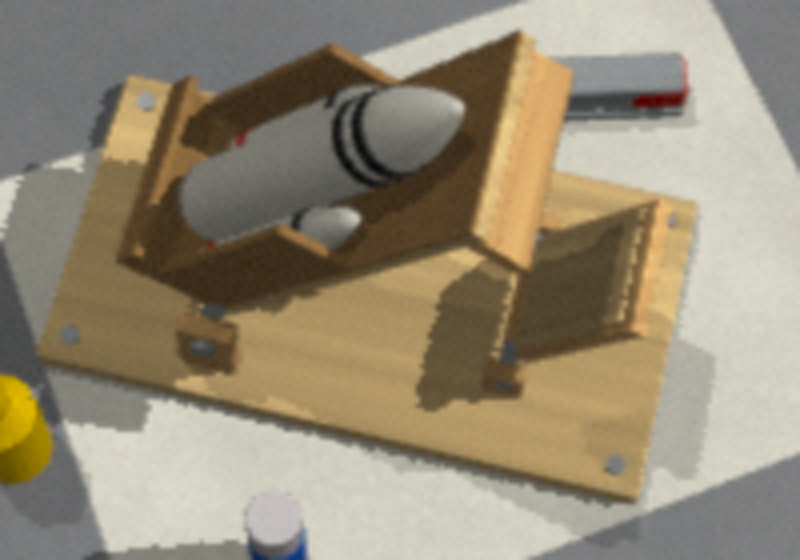

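View pics/c2.png

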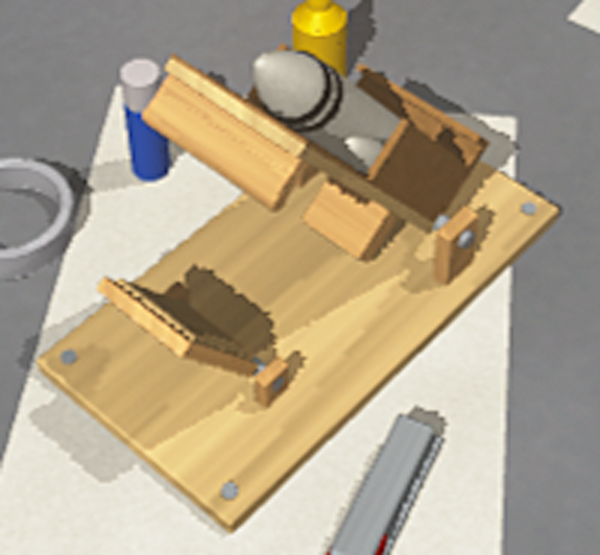

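```bash
cat >> h.py <<'E'
CAM={'scene':None,'side':None}
def proj(d,P):
    T=d['T'];K=d['camera_matrix']; p=(np.atleast_2d(P)-T[:3,3])@T[:3,:3]
    p=p*[1,-1,-1]; q=p@K.T; return q[:,:2]/q[:,2:]
def L2W(p,x,y,yaw):
    c,s=np.cos(yaw),np.sin(yaw); p=np.atleast_2d(p)
    return np.c_[x+c*p[:,0]-s*p[:,1], y+s*p[:,0]+c*p[:,1], p[:,2]]
def tow(p,a):  # tower frame->launcher, lean a to +y
    p=np.atleast_2d(p); return np.c_[p[:,0], -.07+np.cos(a)*p[:,1]+np.sin(a)*p[:,2], .05-np.sin(a)*p[:,1]+np.cos(a)*p[:,2]]
E
python3 - <<'E'
from h import *
from scipy.optimize import least_squares as ls
s=snap('scene');d=snap('side')
S=lambda q:np.array(q)/4+[225,190]
D=lambda q:np.array(q)/3+[215,205]
b=np.array([[-.085,-.16,.014],[-.085,.16,.014],[.085,.16,.014],[.085,-.16,.014]])
oS=S([[128,77],[695,204],[636,494],[40,353]]);oD=D([[560,208],[232,523],[38,362]])
t=np.array([[-.05,0,.212],[.05,0,.212],[-.05,.039,.204],[.05,.039,.204]]);tS=S([[520,33],[470,238],[573,70],[525,268]])
td=np.array([[.05,.039,.196],[-.05,.039,.196]]);tD=D([[147,115],[280,207]])
def f(v):
    x,y,w,a=v
    return np.r_[(proj(s,L2W(b,x,y,w))-oS),(proj(d,L2W(b[:3],x,y,w))-oD)[[0,1,2]],proj(s,L2W(tow(t,a),x,y,w))-tS,proj(d,L2W(tow(td,a),x,y,w))-tD].ravel()
r=ls(f,[.55,.05,0,.6],loss='soft_l1');print(r.x);print(np.round(f(r.x).reshape(-1,2),1).tolist())
x,y,w,a=r.x
for aa in (a,.3,0): print(aa,L2W(tow([0,.035,.2],aa),x,y,w))
print('proptop',L2W([0,.136,.113],x,y,w),'prophinge',L2W([0,.08,.03],x,y,w))
for n,zz in (("glue_stick",.05),("glue_bottle",.05),("stapler",.02),("tape_roll",.012)):
    for c,dd in (('scene',s),('side',d)):
        for q in manip.search_frame(c,n)[:1]:
            u,v=q['point'][1],q['point'][0];K=dd['camera_matrix']
            ray=dd['T'][:3,:3]@[(u-K[0,2])/K[0,0],-(v-K[1,2])/K[1,1],-1];k=(zz-dd['T'][2,3])/ray[2];print(n,c,dd['T'][:3,3]+k*ray)
E
```

```text
[ 0.58637467 -0.01540585 -0.49223371  0.62168322]
[[-0.2, -1.2], [0.8, -1.1], [0.8, 1.2], [-1.5, 0.5], [-0.2, -0.7], [-0.5, -0.1], [-1.2, -1.6], [-0.3, -1.3], [-0.2, -1.8], [-0.1, 0.3], [0.4, 0.6], [0.8, 0.9], [0.1, 0.3]]
0.6216832168636092 [[0.62178736 0.05063047 0.19219571]]
0.3 [[0.59702736 0.00445891 0.23072409]]
0 [[ 0.56983382 -0.04625063  0.25      ]]
proptop [[0.65064767 0.10444815 0.113     ]] prophinge [[0.62418232 0.05509651 0.03      ]]
glue_stick scene [ 0.72184876 -0.10040811  0.05      ]
glue_stick side [ 0.71940654 -0.09587976  0.05      ]
glue_bottle scene [ 0.6294974  -0.21998553  0.05      ]
glue_bottle side [ 0.62608403 -0.21006199  0.05      ]
stapler scene [0.51664139 0.14039108 0.02      ]
stapler side [0.50655903 0.14276508 0.02      ]
tape_roll scene [ 7.73881644e-01 -5.23454428e-05  1.20000000e-02]
tape_roll side [ 0.81345813 -0.04054652  0.012     ]
```

Emit:
move_arm(targets=[[0,0,0,0,0.105],[0,-4.2,-1.4,0,0],[0,-4.2,-1.4,0,0],[0,-4.2,-1.4,0,0],[0,-4.2,-1.4,0,0],[0,-4.2,-1.4,0,0],[0,-4.2,-1.4,0,0],[0,-4.2,-1.4,0,0]])

```text
time_s: 2.7
tcp_pos: [0.4499, 0.3521, 0.2534]
eef_rot: [0.244, 0.97, 0.0, 0.0]
contact_force: [-0.0, 0.7, 0.5]
width: -0.0
grip_force: 0.0
```

Emit:
move_arm(targets=[[0,-4.2,-1.5,0,0],[0,-4.2,-1.5,0,0],[0,-4.2,-1.5,0,0],[0,-4.2,-1.5,0,0],[0,-4.2,-1.5,0,0],[0,-4.2,-1.5,0.8,0],[0,-4.2,-1.5,1.5,0],[0,0,-1,2.0,0]])

```text
time_s: 3.7
tcp_pos: [0.656, 0.1106, 0.2101]
eef_rot: [0.245, 0.97, 0.0, 0.001]
contact_force: [0.0, 1.0, 0.1]
width: 0.002
grip_force: 0.0
```

```bash
cat >> h.py <<'E'
X,Y,W=.58637,-.01541,-.49223
def tcpL(s):
    p=s['tcp_pos']; c,q=np.cos(W),np.sin(W);dx,dy=p[0]-X,p[1]-Y
    return np.round([c*dx+q*dy,-q*dx+c*dy,p[2]],4)
E
python3 - <<'E'
from h import *
snap('side','s1.png')
s=manip.get_state();print(s['time_s'],s['tcp_pos'],tcpL(s),s['eef_rot'],s['contact_force'],s['width'])
E
```

```text
3.75 [0.65263854 0.11011201 0.20669032] [-0.0009  0.1419  0.2067] [ 0.24492798  0.96953922 -0.00104477 -0.00170008] [-1.32611783 -0.38142646 -2.96015328] -0.002604582886538983
```

View pics/s1.png

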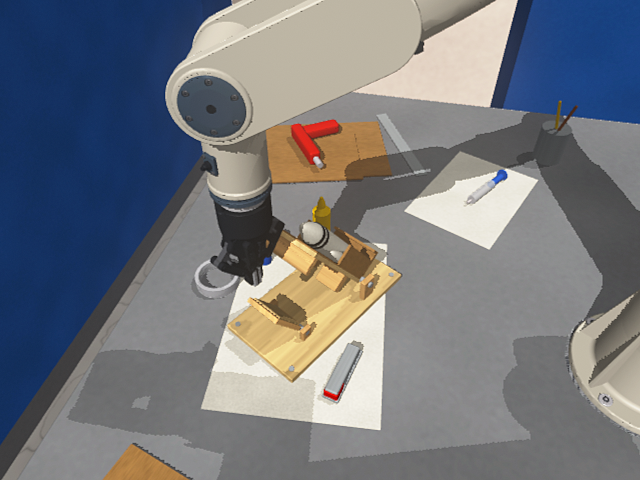

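The side view shows the closed fingers behind the bar and centred on it, with the prop clear below. I'll approach until contact.

Emit:
move_arm(targets=[[0,0,-1.2,0.2,0],[0,0,-1.0,0,0],[0,0,-0.6,0,0],[0,0,-0.4,0,0],[0,0,-0.3,0,0],[0,0,-0.3,0,0],[0,0,-0.2,0,0],[0,0,-0.2,0,0]])

```text
time_s: 4.75
tcp_pos: [0.6337, 0.0757, 0.2082]
eef_rot: [0.244, 0.97, 0.0, -0.0]
contact_force: [1.3, 0.9, -0.4]
width: -0.002
grip_force: 0.0
```

Emit:
move_arm(targets=[[0,0,-0.2,0.2,0],[0,0,-0.2,0.2,0],[0,0,-0.2,0,0],[0,0,-0.2,0,0],[0,0,-0.2,0,0],[0,0,-0.2,0,0],[0,0,-0.2,-0.2,0],[0,0,-0.2,-0.2,0]])

```text
time_s: 5.75
tcp_pos: [0.6274, 0.0636, 0.2096]
eef_rot: [0.244, 0.97, 0.002, 0.001]
contact_force: [2.5, 9.4, 4.3]
width: 0.001
grip_force: 5.1
```

Emit:
move_arm(targets=[[0,0,-0.22,-0.17,0],[0,0,-0.25,-0.19,0],[0,0,-0.25,-0.19,0],[0,0,-0.25,-0.19,0],[0,0,-0.25,-0.18,0],[0,0,-0.25,-0.18,0],[0,0,-0.25,-0.17,0],[0,0,-0.25,-0.17,0]])

```text
time_s: 6.75
tcp_pos: [0.6188, 0.0474, 0.2253]
eef_rot: [0.244, 0.97, 0.003, 0.002]
contact_force: [0.2, 16.2, 11.9]
width: -0.003
grip_force: 8.8
```

Run:
```python
from h import *
d=snap('side','s2.png')
s=manip.get_state();print(s['time_s'],tcpL(s),s['contact_force'])
```

```text
6.8 [-0.0012  0.0704  0.2255] [ 0.25974284 14.38549212 11.83604716]
```

View pics/s2.png

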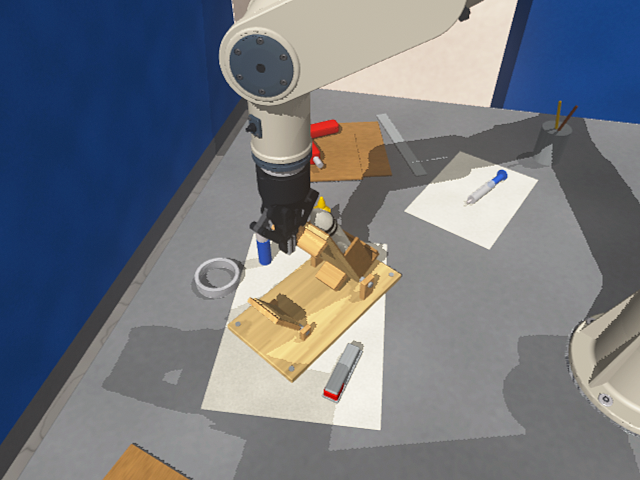

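Emit:
move_arm(targets=[[0,0,-0.22,-0.24,0],[0,0,-0.25,-0.22,0],[0,0,-0.25,-0.19,0],[0,0,-0.25,-0.17,0]])

```text
time_s: 7.3
tcp_pos: [0.6138, 0.0382, 0.233]
eef_rot: [0.244, 0.97, 0.003, 0.002]
contact_force: [0.6, 12.8, 10.1]
width: -0.004
grip_force: 7.1
```

Run:
```python
from h import *
d=snap('side')
s=manip.get_state();print(s['time_s'],tcpL(s),s['contact_force'])
a=d['img'][180:300,240:400]; cv2.imwrite('pics/c3.png',cv2.resize(a,None,fx=5,fy=5,interpolation=2))
```

```text
7.35 [-0.0012  0.0599  0.2332] [-1.02069998 11.4109375   9.43993249]
```

View pics/c3.png

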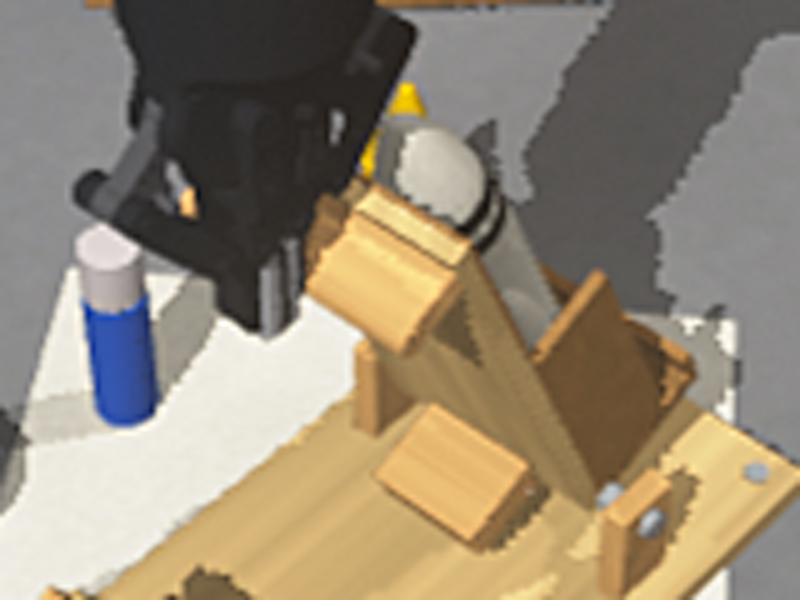

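The crop shows the fingertips behind the middle of the bar and below it, with the rocket seated and the gripper clear of the nose. I'll keep pushing.

Emit:
move_arm(targets=[[0,0,-0.22,-0.18,0],[0,0,-0.25,-0.18,0],[0,0,-0.25,-0.17,0],[0,0,-0.25,-0.16,0],[0,0,-0.25,-0.15,0],[0,0,-0.25,-0.14,0],[0,0,-0.25,-0.14,0],[0,0,-0.25,-0.13,0]])

```text
time_s: 8.35
tcp_pos: [0.6041, 0.0204, 0.2453]
eef_rot: [0.244, 0.97, 0.002, 0.001]
contact_force: [0.6, 10.6, 9.2]
width: 0.002
grip_force: 6.1
```

Emit:
move_arm(targets=[[0,0,-0.25,-0.12,0],[0,0,-0.25,-0.12,0],[0,0,-0.25,-0.12,0],[0,0,-0.25,-0.11,0],[0,0,-0.25,-0.11,0],[0,0,-0.25,-0.1,0],[0,0,-0.25,-0.1,0],[0,0,-0.25,-0.1,0]])

```text
time_s: 9.35
tcp_pos: [0.5946, 0.0028, 0.2545]
eef_rot: [0.244, 0.97, 0.002, 0.001]
contact_force: [-2.2, 10.7, 12.6]
width: -0.001
grip_force: 6.5
```

Run:
```python
from h import *
s=manip.get_state();print(s['time_s'],tcpL(s),s['contact_force'])
```

```text
9.35 [-0.0013  0.0199  0.2545] [-2.20154317 10.72171313 12.62995775]
```

Emit:
move_arm(targets=[[0,0,-0.2,-0.16,0],[0,0,-0.2,-0.12,0],[0,0,-0.2,-0.08,0],[0,0,-0.2,-0.07,0],[0,0,-0.2,-0.07,0],[0,0,-0.2,-0.06,0],[0,0,-0.2,-0.06,0],[0,0,-0.2,-0.06,0]])

```text
time_s: 10.35
tcp_pos: [0.5866, -0.012, 0.2606]
eef_rot: [0.244, 0.97, 0.001, 0.001]
contact_force: [-1.8, 8.3, 8.7]
width: -0.0
grip_force: 4.5
```

Emit:
move_arm(targets=[[0,0,-0.15,-0.04,0],[0,0,-0.15,-0.04,0],[0,0,-0.15,-0.04,0],[0,0,-0.15,-0.03,0],[0,0,-0.15,-0.03,0],[0,0,-0.15,-0.03,0]])

```text
time_s: 11.1
tcp_pos: [0.5827, -0.0202, 0.2628]
eef_rot: [0.244, 0.97, 0.001, 0.001]
contact_force: [0.2, 6.8, 10.0]
width: -0.003
grip_force: 4.4
```

Run:
```python
from h import *
s=manip.get_state();print(s['time_s'],tcpL(s),s['contact_force'])
```

```text
11.1 [-0.001  -0.0059  0.2628] [ 0.20591432  6.79721873 10.04748653]
```

Emit:
move_arm(targets=[[0,0,-0.1,-0.03,0],[0,0,-0.1,-0.03,0],[0,0,-0.1,-0.02,0],[0,0,-0.1,-0.02,0],[0,0,-0.1,-0.01,0],[0,0,-0.1,-0.01,0]])

```text
time_s: 11.85
tcp_pos: [0.58, -0.0257, 0.264]
eef_rot: [0.244, 0.97, 0.001, 0.002]
contact_force: [1.4, 3.9, 8.3]
width: 0.001
grip_force: 3.6
```

Emit:
move_arm(targets=[[0,0,-0.1,-0.01,0],[0,0,-0.1,0,0],[0,0,-0.1,0,0]])

```text
time_s: 12.22
tcp_pos: [0.5788, -0.0285, 0.2642]
eef_rot: [0.244, 0.97, 0.001, 0.002]
contact_force: [-0.2, 4.6, 9.2]
width: -0.001
grip_force: 3.9
```

Emit:
move_arm(targets=[[0,0,-0.1,0,0],[0,0,-0.1,0,0],[0,0,-0.1,0,0]])

```text
time_s: 12.6
tcp_pos: [0.5781, -0.03, 0.2643]
eef_rot: [0.244, 0.97, 0.002, 0.002]
contact_force: [5.7, 12.2, 6.5]
width: -0.0
grip_force: 7.6
```

Emit:
move_arm(targets=[[0,0,-0.1,0,0],[0,0,-0.1,0,0],[0,0,0,0,0]])

```text
time_s: 12.98
tcp_pos: [0.578, -0.0303, 0.2644]
eef_rot: [0.244, 0.97, 0.004, 0.003]
contact_force: [8.3, 17.8, 5.0]
width: 0.001
grip_force: 9.9
```

Run:
```python
from h import *
s=manip.get_state();print(s['time_s'],tcpL(s),s['contact_force'])
d=snap('scene')
a=d['img'][180:330,220:420]; cv2.imwrite('pics/c4.png',cv2.resize(a,None,fx=4,fy=4,interpolation=2))
```

```text
12.975 [-0.0003 -0.017   0.2644] [ 8.29680275 17.75256973  4.98936441]
```

View pics/c4.png

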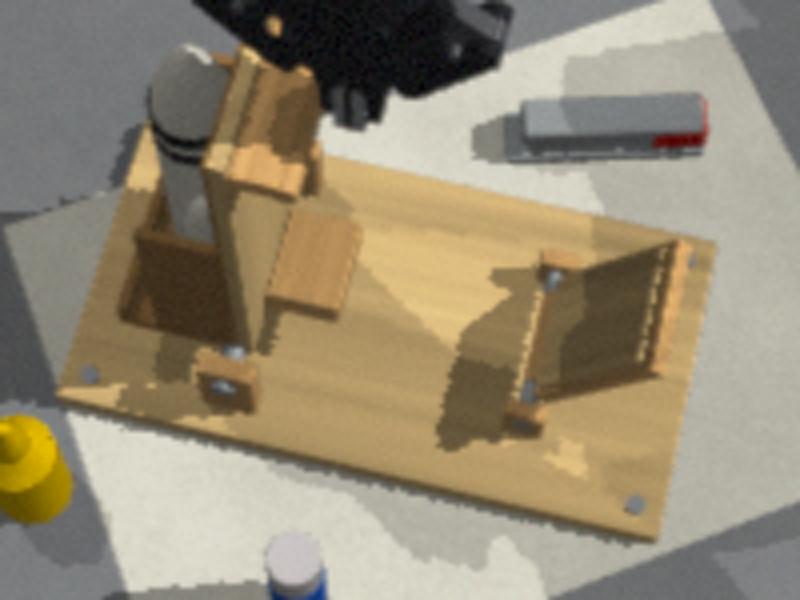

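The scene crop shows the tower upright against its stop, where the force rises without motion, and the rocket on its ledge. I'll back off, go over the prop and come down on its outer side.

Emit:
move_arm(targets=[[0,0,0.2,0,0],[0,0,0.2,0,0],[0,0,0.4,0,0],[0,0,1,0,0],[0,0,2.5,0,0],[0,0,4.5,0,0],[0,0,5,0,0],[0,0,5,0,0]])

```text
time_s: 14.02
tcp_pos: [0.6645, 0.1337, 0.262]
eef_rot: [0.244, 0.97, -0.0, -0.0]
contact_force: [1.1, 0.6, 0.1]
width: -0.002
grip_force: 0.0
```

Emit:
move_arm(targets=[[0,0,2.7,0,0],[0,0,0.5,3,0],[0,0,0,4,0],[0,0,0,4,0],[0,0,0,3,0],[0,0,0,1.8,0],[0,0,0,0,0]])

```text
time_s: 14.9
tcp_pos: [0.6783, 0.1603, 0.103]
eef_rot: [0.244, 0.97, -0.001, -0.001]
contact_force: [-0.0, -0.8, 0.7]
width: -0.0
grip_force: 0.0
```

Run:
```python
from h import *
s=manip.get_state();print(s['time_s'],tcpL(s),s['contact_force'])
d=snap('side')
a=d['img'][180:400,180:420]; cv2.imwrite('pics/c5.png',cv2.resize(a,None,fx=2.5,fy=2.5,interpolation=2))
```

```text
14.9 [-0.002   0.1983  0.103 ] [-0.04917911 -0.79880586  0.66578988]
```

View pics/c5.png

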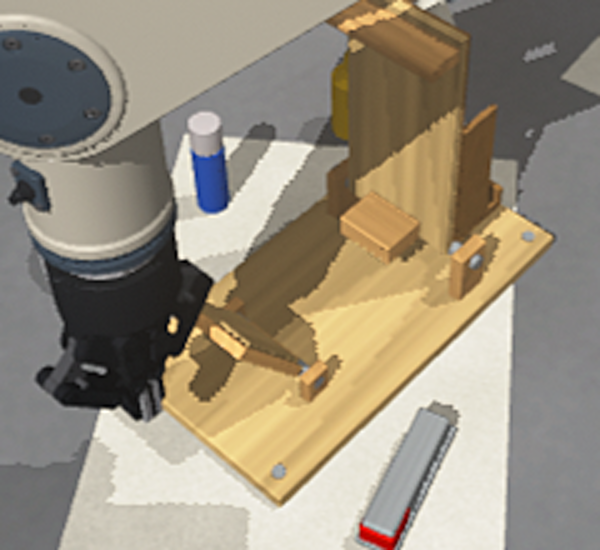

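The view shows the fingers beyond the prop's outer face. I'll turn a quarter so the knuckles stay clear of the flap.

Emit:
move_arm(targets=[[0,0,0,-0.4,0.174],[0,0,0,-0.4,0.174],[0,0,0,-0.4,0.174],[0,0,0,0,0.174],[0,0,0,0,0.174],[0,0,0,0,0.174],[0,0,0,0,0.174],[0,0,0,0,0.174]])

```text
time_s: 15.95
tcp_pos: [0.6802, 0.1605, 0.1186]
eef_rot: [0.811, 0.585, 0.001, 0.001]
contact_force: [-0.1, -0.5, -1.6]
width: -0.003
grip_force: 0.0
```

Emit:
move_arm(targets=[[0,0,0,0,0.174],[0,0,0,0,0],[0,-1.5,0,0,0],[0,-1.0,0,0,0],[0,-0.6,0,0,0],[0,-0.6,0,0,0],[0,-0.6,0,0,0],[0,-0.6,0,0,0]])

```text
time_s: 16.95
tcp_pos: [0.6561, 0.1168, 0.1164]
eef_rot: [0.857, 0.515, 0.0, -0.0]
contact_force: [0.1, 0.4, 0.3]
width: -0.0
grip_force: 0.3
```

Run:
```python
from h import *
s=manip.get_state();print(s['time_s'],tcpL(s),s['contact_force'],s['eef_rot'],s['qpos'])
```

```text
16.95 [-0.001   0.1494  0.1164] [0.05805317 0.35433426 0.31399975] [ 8.56921950e-01  5.15446169e-01  1.33622287e-04 -8.13452302e-06] [1.73845832e-01 5.59179183e-01 1.64159870e+00 1.37695789e-04
 9.40571240e-01 6.61504548e-01]
```

Emit:
move_arm(targets=[[0,-0.6,0,0,0],[0,-0.6,0,0,0],[0,-0.6,0,0,0],[0,-0.6,0,0,0],[0,-0.6,0,0,0],[0,-0.6,0,0,0],[0,-0.6,0,0,0],[0,-0.6,0,0,0]])

```text
time_s: 17.95
tcp_pos: [0.6334, 0.0742, 0.1164]
eef_rot: [0.857, 0.515, -0.0, 0.0]
contact_force: [-0.2, -0.0, 0.4]
width: -0.001
grip_force: 0.0
```

Emit:
move_arm(targets=[[0,-0.5,0,0,0],[0,-0.5,0,0,0],[0,-0.5,0,0,0],[0,-0.4,0,0,0],[0,-0.4,0,0,0],[0,-0.3,0,0,0],[0,0,0,0,0],[0,0,0,0,0]])

```text
time_s: 18.95
tcp_pos: [0.6215, 0.0517, 0.1164]
eef_rot: [0.857, 0.515, 0.0, 0.0]
contact_force: [0.5, 0.4, 0.3]
width: 0.001
grip_force: 0.0
```

Run:
```python
from h import *
s=manip.get_state();print(s['time_s'],tcpL(s),s['contact_force'])
d=snap('side')
a=d['img'][180:400,180:420]; cv2.imwrite('pics/c6.png',cv2.resize(a,None,fx=2.5,fy=2.5,interpolation=2))
```

```text
18.95 [-0.0007  0.0757  0.1164] [0.46181513 0.35150341 0.32112317]
```

View pics/c6.png

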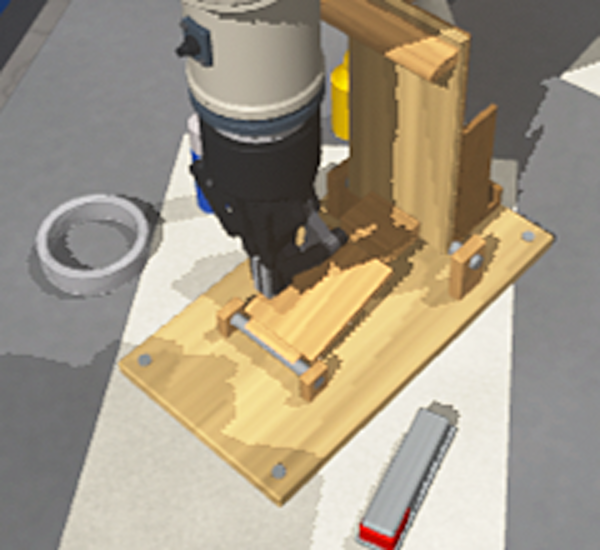

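The view shows the prop dropped flat with its end at the heel, and the tower upright. I'll retreat and hand in.

Emit:
move_arm(targets=[[0,1,0,-0.5,0],[0,3,0,-2,0],[0,5,0,-3,0],[0,5,0,-3,0],[0,5,0,-3,0],[0,0,0,0,0],[0,0,0,0,0]])

```text
time_s: 19.88
tcp_pos: [0.7099, 0.2196, 0.2307]
eef_rot: [0.857, 0.516, -0.001, -0.0]
contact_force: [-0.6, -0.7, -1.2]
width: 0.003
grip_force: 0.0
```

Run:
```python
from h import *
d=snap('scene')
print([(r['point'],r['score']) for r in manip.search_frame('scene','rocket')[:2]],proj(d,L2W(tow([0,-.025,.11],0),X,Y,W)))
s=manip.get_state();print(s['time_s'],tcpL(s),s['contact_force'])
print(manip.hand_in())
```

```text
[] [[268.95802163 219.01468248]]
19.975 [-0.0019  0.2643  0.2302] [-0.81002894  0.1134668  -0.47240953]
the job is handed in; nothing more can be done
None
```

I pushed the tower upright against its stop, flipped the prop down to the heel, backed the arm clear and handed the job in at about 20 s; the rocket was on its ledge when I last saw it, just after the tower came upright, but the detector didn't find it in the final check, so its last state is unconfirmed.

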